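# Knock the jammed grinding stones out of their tube into the blue tray

## Robot

A 7-joint arm with a two-finger parallel gripper is mounted at the origin on a cart in front of the work surface, level with it; the furniture and walls round the work are solid. World frame = base frame: x ahead of the robot, y to its left, z up, the work surface at z = 0. Lengths are in m, angles in degrees, forces in N, time in s.
With the tool pointing down it reaches from about 0.425 to 0.875 m from the base axis. Payload 4.7 kg.
Tool frame: the origin (TCP) lies at the very end of the fingers, on their centre line; the grasp point (between the pads) lies 19 mm behind it; z points along the fingers, y is the line along which they close (so a half turn about z gives the same grasp; the last joint's range is limited). The gripper opens to 87 mm and grips with 3 to 60 N. Pads are 19 mm wide; open, the fingers measure 117 mm over their backs; the gripper's body (75 mm by 190 mm) begins 51 mm behind the grasp point.
Start: joints at [-69.781, 18.392, -4.016, 83.108, 1.295, 78.541, -3.26], TCP at [0.216, 0.613, 0.2] pointing down, gripper open.
Joint ranges: [-163.93, 163.93], [-17.29, 119.83], [-79.2, 71.16], [3.27, 140.29], [-89.18, 269.18], [5.43, 117.66], [-154.24, 154.24]. Speed limits (degrees/s): [147.25, 147.25, 180, 180, 180, 180, 180].

## Interface

Orientations are given as [roll, pitch, yaw] about the fixed x, y, z axes, in that order (R = Rz(yaw) Ry(pitch) Rx(roll)).
In Python, from cell import get_obs, eyes, env gives the robot as it stands.
- The arm moves only by the tool servo_tool, never from a script. Its argument "series" is a list that holds one entry, the list of rows, each a list of 7 numbers: the shift along the tool's x, y, z in units of 300 mm (1.0 is 300 mm), then the turn, a rotation vector about the tool's x, y, z in units of pi rad (1.0 is pi rad), then the opening, from 0 (shut) to 1 (fully open). In form: [[[tx, ty, tz, wx, wy, wz, gripper], ...]]. A call has 1 to 12 rows; each row is the pose to reach, as a shift and turn from the pose commanded when the call began, along the tool's axes at that moment, turning the shorter way round; what a row does not reach only later rows make up. A row lasts 1/12 s, in which the tool goes at most 41.7 mm and 7.16 degrees, less where a joint would pass 70% of its speed; a pose out of reach is approached as far as the arm can. A call with a number of a shift or a turn outside -1 to 1 is refused whole. A call with a gripper value outside its range is refused whole. The fingers move at their own pace and stop on an object; "grip_force" is the grip in N (left out, the last holds). Time passes only in rows, so rows that repeat a pose let the fingers close. It gives the time, the measured TCP pose, the force, the opening and the grip force at its end, in the units of the state.
- get_obs(): the state, without advancing time (a new reading comes with each control period).
- eyes.read_camera(name): name is "scene" or "top" or "wrist"; returns a dict with "frame" (480x640x3 uint8, red, green, blue), "depth" (480x640 float32, m along the optical axis (not along the pixel's ray), 0 where there is no reading), "fx", "fy", "cx", "cy" (pixels), "origin" and "rotation" of the camera in the world; the wrist camera has in their place "mount" (4x4, takes a point from camera to tool coordinates, whose origin is the TCP and whose axes are the flange's). Camera axes: x right, y down, z forward; pixel columns grow to the right and rows downward; lengths in m; the calibration is good to about 2 mm. A picture is of the moment at which its call begins: read the wrist's pose just before it.
- env.sign_off(): hands the job in; it is judged then, once.
The state is a dict: "time_s": time; "qpos": joint angles; "joint_velocities": joint speeds; "effort": joint torques, N m; "tool_pos": TCP position; "tool_rot": TCP orientation; "force": force on the tool from outside, world axes, zero at the start; "wrist_torque": the same for the moment, N m; "grip_width": finger opening in m; "grasp_force": force on a finger pad.
Only numpy, scipy, OpenCV 4.12 (cv2) and the standard library are available. Lean on these libraries where they do the work, as an engineer would, in place of code of your own. Each camera call takes 0.05 s, during which the arm holds its last target. There are 200 camera calls.

## Task

The two mounted grinding stones are jammed behind the stiff tongue in the neck of their clear square tube. Swing the chute's red-knobbed diverter fully over so that the chute feeds the blue tray, then hold the tube mouth-down at a slant over the chute and tap the lower lip of its mouth sharply, along the tube's length, on the steel rail until both stones have dropped into the blue tray. Lay the empty tube back flat on the black rubber mat, let go, and leave the other things on the bench where they are.

Things in the scene. Friction and masses are not known exactly. Their poses are not given: they have to be found in the camera images.
- chute: Fixed two-way drop chute of grey sheet, 200 (x) by 256 mm (y). Origin: centre of its underside on the bench; x points away from the robot to the rail side, y left. Front plate at x = -87 mm, 119 mm high; back plate at x = +87, 126 mm high. The trays stand in it side by side at y = +61 and -61 mm. The diverter's hinge axle runs along x at y = 0, 70 mm up.
- tap_rail: The chute's fixed steel tapping rail, 26 (x) by 240 (y) by 14 mm, flat on top, with a 4 mm high stop ridge along its front edge (3 mm wide), which arrests the tube's lip. Origin: centre of the flat top, 140 mm above the bench; axes as the chute's (chute x = 98 mm). Stones leaving the mouth here, at mid length, fly over the ridge onto the diverter; perhaps late: between taps draw back only 35 mm, back and up at 60 degrees.
- diverter (a joint): Diverter hinge, rad: 0 = plate upright, positive = leaning to chute +y (left), negative = to -y; stops at -0.9 and 0.9; starts within 0.15 of upright. Stays where left; about 1 N moves it. The plate (150 mm along x, reaching 87 mm from the axle) covers the tray it leans over, so stones slide into the OTHER tray: lean it away from the tray to be filled.
- lever_knob (a point): Centre of the red ball knob, 20 mm across, at the top of the 8 mm lever rod on the diverter plate, 119 mm from the hinge axle, at chute x = -55 mm (189 mm above the bench when upright, about 144 mm when over). The lever can be pushed sideways along the chute's y with closed fingers.
- tray_blue: Blue open tray, 160 (x) by 114 (y) by 62 mm, wall 4 mm, fixed in the left or the right half of the chute. Origin: centre of its underside, axes as the chute's.
- tray_yellow: Yellow open tray of the same size, in the other half. No stone belongs in it.
- tube_center (a point): Centre of the square plastic tube: 190 mm long (x), 52 wide (y), 60 high (z), 200 g; clear, with a black collar at the open mouth and a black closed tail, lying on the mat. Its x axis points from the mouth (x = -95 mm) to the tail (x = +95 mm); z is up as it lies. Grasp it across its 52 mm width from above, centre 33 mm above the bench.
- tube: The same tube; origin: centre of its underside. Slippery floor 9 mm above the underside. A steel tongue hinged at the top, 50 mm behind the mouth, blocks the stones. It has stiff friction, no spring: their weight does not open it at slants of 30 to 50 degrees, nor slow pressing, but each sharp tap along the tube's axis (meeting the rail at 0.2 to 0.4 m/s) shifts it; after 1 to 6 it gives way and both slide out.
- tube_lip (a point): Middle of the bottom edge of the tube's mouth: tube x = -95 mm, on the underside. With the tube slanted mouth-down this is its lowest point, the one to tap on the rail.
- stone_a_center (a point): Centre of the brick-red stone's head: a cylinder 24 mm across, 40 mm long along its x, with an 8 mm steel shank, 62 mm in all, 60 g. It starts in the tube, head against the tongue.
- stone_b_center (a point): Centre of the green stone's head; same size; it starts in the tube behind the brick-red one.
- stone_a: The brick-red stone; origin on its side below the head's centre.
- stone_b: The green stone; origin on its side below the head's centre.
- mat: Black rubber mat, 250 (x) by 130 (y) by 3 mm, fixed; origin: centre of its underside on the bench, x along its length.
- glue_tin: Bystander: yellow and black round tin, 72 mm across, 108 mm high; origin under its centre.
- tape_measure: Bystander: yellow tape measure, 34x86x70 mm; origin under its centre.
- tape_roll: Bystander: roll of masking tape, 105 mm across, 19 mm high; origin under its centre.
- cork_block: Bystander: cork sanding block, 105x50x32 mm; origin under its centre.

How it is judged:
By the outcome, as a careful person would: the job done as asked, in the order asked, and still so for the second after the job is handed in, with the robot touching nothing.
It also fails if it takes over 61 s, if anything falls off the work surface, if the arm or the gripper's body presses on something with over 40 N, if the wrist force passes 120 N, or if a joint passes its speed limit or range.

## Working session

There is one attempt and no reset: what is moved stays moved. The work goes in short steps, Python scripts to look and compute and a tool call to move; the robot and the scene stay as the last step left them, time stands still between calls to the robot, and variables do not carry over. Pictures are saved under pics/ and viewed, at most 10 in all, crops included, and the job is handed in when it is done.

Besides the shell and the picture viewer there is one more tool, called after ">>>" as a command line: name --argument value ..., lists and objects as JSON in quotes. servo_tool: Moves the arm, as the interface text tells. Shifts and turns lie within -1 to 1; 1 stands for 300 mm of shift or pi rad of turn. Its arguments: {"type":"object","properties":{"series":{"type":"array"},"grip_force":{"type":"number"}},"required":["series"]}

```bash
mkdir -p pics; ls
cat > h.py <<'E'
import numpy as np, cv2
from cell import get_obs, eyes, env
def pts(c,T=None):
    d=c['depth'];v,u=np.mgrid[0:480,0:640]
    P=np.stack([(u-c['cx'])/c['fx']*d,(v-c['cy'])/c['fy']*d,d],-1)
    if T is None: return P@np.array(c['rotation']).T+np.array(c['origin'])
    return P@T[:3,:3].T+T[:3,3]
E
python3 - <<'E'
from h import *
o=get_obs();print(o)
a=eyes.read_camera('scene');b=eyes.read_camera('top')
for n,c in (('scene',a),('top',b)):
    cv2.imwrite(f'pics/{n}0.png',c['frame'][...,::-1]);np.savez(f'{n}0.npz',**c)
    print(n,c['fx'],c['cx'],c['cy'],c['origin'],np.array(c['rotation']).round(3).tolist())
E
```

```text
pics
{'time_s': 0.0, 'qpos': array([-69.78132276,  18.4385755 ,  -4.0149406 ,  83.17443691,
         1.29709832,  78.54161128,  -3.2604754 ]), 'joint_velocities': array([ 0.06306308,  0.05691297,  0.01022312,  0.0869206 ,  0.07252491,
        0.01401333, -0.04035788]), 'effort': array([ 2.74487036e-05, -4.91286492e+01, -4.03772732e-01, -3.12525058e+01,
       -6.39067660e-02,  4.32209868e-02,  1.73617427e-04]), 'tool_pos': array([0.21589154, 0.61246513, 0.19877106]), 'tool_rot': array([-1.79890735e+02,  8.03281576e-03,  1.60590452e+02]), 'force': array([ 0.41621099,  0.18007712, -0.35841518]), 'wrist_torque': array([ 0.0077627 ,  0.00104539, -0.00382252]), 'grasp_force': 0.0, 'grip_width': 0.08721573167266303}
scene 466.3320515207097 324.5241761717906 237.9616168509516 [-0.25770855 -0.40966696  0.75836163] [-124.569, 0.869, -64.222]
top 521.6585698972239 321.92335519890827 246.20090061055768 [0.32676091 0.00516026 1.80439391] [-171.718, -1.25, -89.973]
```

View pics/scene0.png

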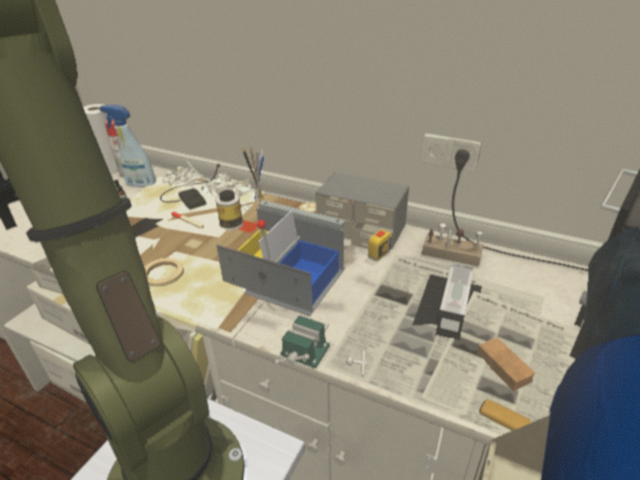

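View pics/top0.png

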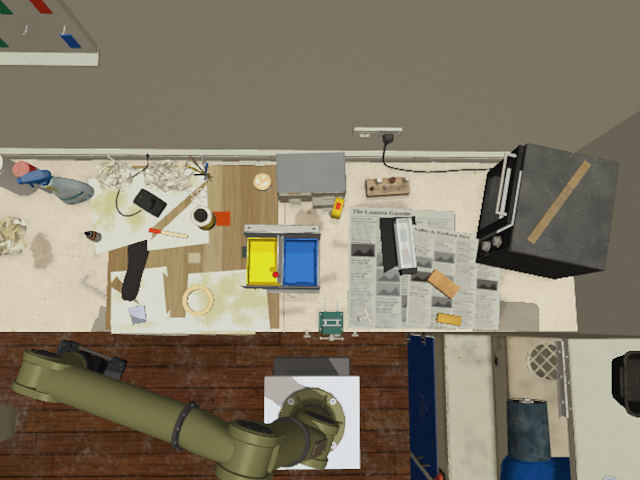

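The top view (up = +x, left = +y): the chute is centred near (283,258), with blue on the right (−y) and yellow on the left. The red knob is at (275,274). The tube, on the mat, spans about (402,218) to (408,272). The diverter therefore has to lean to +y. Next I'll measure these and zoom in.

```bash
sed -i 's/^import.*/&\nfrom scipy.spatial.transform import Rotation as Ro/; s/np.array(c\[.rotation.\]).T/RR(c).T/' h.py
cat >> h.py <<'E'
def RR(c): return Ro.from_euler('xyz',c['rotation'],degrees=True).as_matrix()
def ray(c,uv,z):
    d=RR(c)@np.array([(uv[0]-c['cx'])/c['fx'],(uv[1]-c['cy'])/c['fy'],1]);o=np.array(c['origin']);return o+d*(z-o[2])/d[2]
E
python3 - <<'E'
from h import *
b=dict(np.load('top0.npz'));a=dict(np.load('scene0.npz'))
P=pts(b);h=cv2.cvtColor(b['frame'],cv2.COLOR_RGB2HSV).astype(int)
v,u=np.mgrid[0:480,0:640]
def box(n,m,z=None):
    p=P[m];print(n,m.sum(),'ctr',p.mean(0).round(4),'z',np.percentile(p[:,2],[5,50,95]).round(3),'rect',[np.round(x,4) for x in cv2.minAreaRect(p[:,:2].astype(np.float32))])
H,S,V=h[...,0],h[...,1],h[...,2]
roi=lambda x0,y0,x1,y1:(u>=x0)&(u<x1)&(v>=y0)&(v<y1)
box('blue',roi(280,225,325,300)&(abs(H-112)<15)&(S>120))
box('yel',roi(240,225,285,300)&(abs(H-28)<8)&(S>150))
m=roi(260,255,290,290)&((H<6)|(H>174))&(S>150);box('knob',m);print(u[m].mean(),v[m].mean())
print('knob ray',ray(b,(u[m].mean(),v[m].mean()),.185))
t=roi(370,200,430,290)
box('tube',t&(P[...,2]>.045)&(P[...,2]<.09))
box('tubemat',t&(V<60))
rl=roi(230,215,335,245)&(P[...,2]>.130)&(P[...,2]<.15);box('rail',rl)
f=roi(235,275,330,300)&(P[...,2]>.105)&(P[...,2]<.13);box('front',f)
w=cv2.resize(b['frame'][205:290,365:435],None,fx=5,fy=5,interpolation=cv2.INTER_CUBIC)
w2=cv2.resize(b['frame'][215:300,235:330],None,fx=4.2,fy=5,interpolation=cv2.INTER_CUBIC)
w3=cv2.resize(a['frame'][255:345,410:480],None,fx=5,fy=425/90,interpolation=cv2.INTER_CUBIC)
cv2.imwrite('pics/z0.png',np.hstack([w,w2])[...,::-1]); cv2.imwrite('pics/z1.png',w3[...,::-1])
E
```

```text
blue 1599 ctr [0.5325 0.0423 0.0217] z [0.002 0.01  0.066] rect [array([0.4701, 0.0432]), array([0.1134, 0.285 ]), np.float64(88.7597)]
yel 1396 ctr [0.5343 0.1738 0.0232] z [0.002 0.01  0.065] rect [array([0.4584, 0.1395]), array([0.3464, 0.1467]), np.float64(22.6382)]
knob 22 ctr [0.4669 0.1098 0.2694] z [0.188 0.197 0.204] rect [array([0.4048, 0.0594]), array([0.1896, 0.0135]), np.float64(38.8702)]
275.09090909090907 274.09090909090907
knob ray [0.47443613 0.11545116 0.185     ]
tube 901 ctr [ 0.5839 -0.3156  0.0626] z [0.055 0.063 0.07 ] rect [array([ 0.5842, -0.3173]), array([0.19  , 0.0546]), np.float64(4.7567)]
tubemat 821 ctr [ 0.5912 -0.2714  0.0153] z [-0.004  0.004  0.044] rect [array([ 0.5284, -0.1705]), array([0.2584, 0.4683]), np.float64(20.0472)]
rail 607 ctr [0.624  0.1035 0.1407] z [0.133 0.141 0.147] rect [array([0.6068, 0.0981]), array([0.0651, 0.2461]), np.float64(0.1683)]
front 157 ctr [0.442  0.1019 0.1182] z [0.111 0.119 0.124] rect [array([0.4582, 0.1053]), array([0.0398, 0.2546]), np.float64(0.1186)]
```

View pics/z0.png

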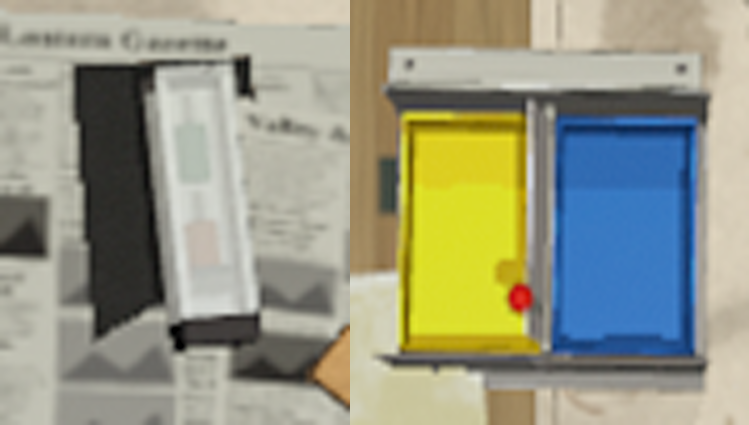

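View pics/z1.png

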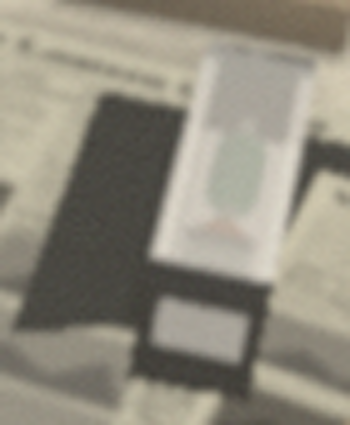

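The tube's mouth (black collar with its opening) faces the robot, red stone first. Its yaw is about +5°. The chute is at about (0.53, 0.103) and square to the world. I'll start moving: first toward the right side of the knob with the fingers shut.

>>> servo_tool --series '[[[-0.72,-0.736,-0.3,0,0,-0.108,0],[-0.72,-0.736,-0.3,0,0,-0.108,0],[-0.72,-0.736,-0.3,0,0,-0.108,0],[-0.72,-0.736,-0.3,0,0,-0.108,0],[-0.72,-0.736,-0.3,0,0,-0.108,0],[-0.72,-0.736,-0.3,0,0,-0.108,0],[-0.72,-0.736,-0.3,0,0,-0.108,0],[-0.72,-0.736,-0.3,0,0,-0.108,0],[-0.72,-0.736,-0.3,0,0,-0.108,0]]]' --grip_force 10

```text
time_s: 0.85
tool_pos: [0.3511, 0.327, 0.2922]
tool_rot: [180.0, 0.2, 179.4]
force: [0.4, 0.3, 0.7]
grip_width: 0.0352
grasp_force: 0.0
```

>>> servo_tool --series '[[[-0.417,-0.943,0,0,0,0,0],[-0.417,-0.943,0,0,0,0,0],[-0.417,-0.943,0,0,0,0,0],[-0.417,-0.943,0,0,0,0,0],[-0.417,-0.943,0,0,0,0,0],[-0.417,-0.943,0,0,0,0,0],[-0.417,-0.943,0,0,0,0,0],[-0.417,-0.943,0,0,0,0,0],[-0.417,-0.943,0,0,0,0,0],[-0.417,-0.943,0,0,0,0,0]]]'

```text
time_s: 1.68
tool_pos: [0.4716, 0.0499, 0.2894]
tool_rot: [180.0, -0.0, 179.9]
force: [0.7, 0.6, 0.0]
grip_width: 0.0003
grasp_force: 0.0
```

```bash
cat >> h.py <<'E'
def wrist():
    o=get_obs();c=eyes.read_camera('wrist')
    T=np.eye(4);T[:3,:3]=Ro.from_euler('xyz',o['tool_rot'],degrees=True).as_matrix();T[:3,3]=o['tool_pos']
    return o,c,T@np.array(c['mount'])
E
python3 - <<'E'
from h import *
o,c,T=wrist();print(o['tool_pos'],o['tool_rot'],o['qpos'].round(1),T.round(3).tolist())
cv2.imwrite('pics/w1.png',c['frame'][...,::-1]);np.savez('w1.npz',T=T,**c)
P=pts(c,T);h=cv2.cvtColor(c['frame'],cv2.COLOR_RGB2HSV).astype(int);H,S,V=h[...,0],h[...,1],h[...,2]
m=((H<6)|(H>174))&(S>150)&(P[...,2]>.12);p=P[m];print('knob',m.sum(),np.median(p,0),p.max(0),p.min(0))
m=(P[...,2]>.136)&(P[...,2]<.147)&(P[...,0]>.58);p=P[m];print('rail',m.sum(),np.percentile(p,[1,50,99],axis=0))
E
```

```text
[0.4715818  0.04986603 0.28943076] [ 1.79976696e+02 -4.85208631e-02  1.79907577e+02] [-36.9  -6.3  25.5  99.4   2.7  86.3  78.2] [[0.002, 0.953, 0.303, 0.387], [1.0, -0.002, 0.001, 0.05], [0.001, 0.303, -0.953, 0.474], [0.0, 0.0, 0.0, 1.0]]
knob 294 [0.47295091 0.11095861 0.19648369] [0.48184796 0.1295149  0.47400636] [ 0.38749463 -0.02978529  0.18862701]Traceback (most recent call last):
  File "<stdin>", line 6, in <module>
    return _quantile_unchecked(
        a, q, axis, out, overwrite_input, method, keepdims, weights)
    return _ureduce(a,
                    func=_quantile_ureduce_func,
    ...<5 lines>...
                    overwrite_input=overwrite_input,
                    method=method)
    r = func(a, **kwargs)
    result = _quantile(arr,
                       quantiles=q,
    ...<2 lines>...
                       out=out,
                       weights=wgt)
    slices_having_nans = np.isnan(arr[-1, ...])
                                  ~~~^^^^^^^^^
IndexError: index -1 is out of bounds for axis 0 with size 0
```

View pics/w1.png

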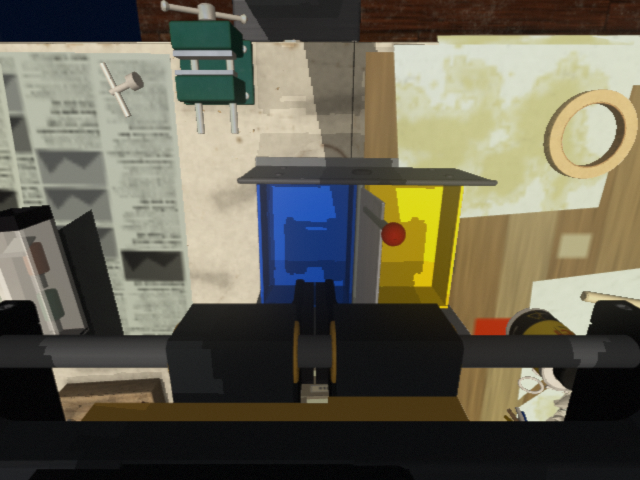

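The wrist view shows the knob at (393,234), about (0.473, 0.117, 0.187), with the fingers to its right over the blue side. I'll lower to z = 0.14 and push toward +y.

>>> servo_tool --series '[[[0,0,0.25,0,0,0,0],[0,0,0.5,0,0,0,0],[0,0,0.5,0,0,0,0],[0,0,0.5,0,0,0,0],[0,0,0.5,0,0,0,0],[0,0.07,0.5,0,0,0,0],[0,0.14,0.5,0,0,0,0],[0,0.21,0.5,0,0,0,0],[0,0.28,0.5,0,0,0,0],[0,0.33,0.5,0,0,0,0],[0,0.37,0.5,0,0,0,0],[0,0.39,0.5,0,0,0,0]]]'

```text
time_s: 2.73
tool_pos: [0.4717, 0.1705, 0.1413]
tool_rot: [179.9, 0.1, -179.7]
force: [-0.4, -0.0, -0.6]
grip_width: 0.0004
grasp_force: 0.1
```

>>> servo_tool --series '[[[0,0.02,0,0,0,0,0],[0,0.035,0,0,0,0,0],[0,0.05,0,0,0,0,0]]]'

```text
time_s: 2.98
tool_pos: [0.4719, 0.1821, 0.1402]
tool_rot: [180.0, 0.0, 180.0]
force: [0.8, 0.2, -0.2]
grip_width: 0.0002
grasp_force: 0.1
```

Run:
```python
from h import *
o=get_obs();print(o['tool_pos'],o['force'])
c=eyes.read_camera('top');P=pts(c);h=cv2.cvtColor(c['frame'],cv2.COLOR_RGB2HSV).astype(int);v,u=np.mgrid[0:480,0:640]
m=((h[...,0]<6)|(h[...,0]>174))&(h[...,1]>150)&(u>235)&(u<300)&(v>250)&(v<300);print(m.sum(),u[m].mean(),v[m].mean())
if m.any():print(ray(c,(u[m].mean(),v[m].mean()),.144))
c=eyes.read_camera('scene');cv2.imwrite('pics/s2.png',cv2.resize(c['frame'][200:320,200:360],None,fx=4,fy=4)[...,::-1])
```

```text
[0.47185424 0.18214024 0.14024487] [ 0.78068737  0.21279305 -0.20126834]
0 nan nan<stdin>:4: RuntimeWarning: Mean of empty slice.
  ret = ret.dtype.type(ret / rcount)
```

>>> servo_tool --series '[[[0,0.015,0,0,0,0,0],[0,0.025,0,0,0,0,0],[0,0.025,0,0,0,0,0]]]'

```text
time_s: 3.33
tool_pos: [0.4715, 0.1903, 0.1399]
tool_rot: [180.0, 0.0, -180.0]
force: [0.6, 0.9, -0.1]
grip_width: 0.0007
grasp_force: 0.1
```

View pics/s2.png

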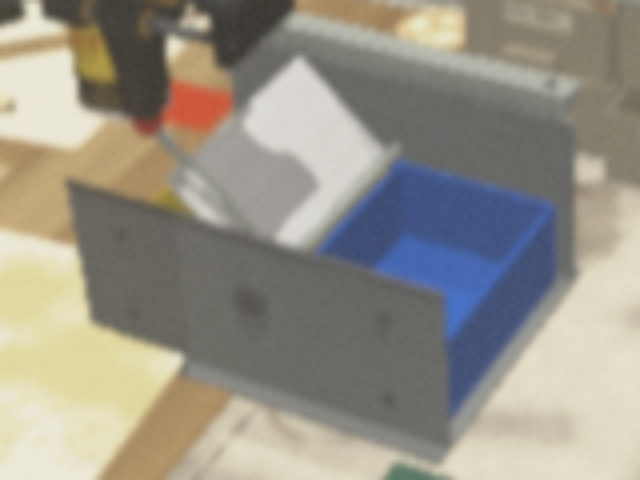

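>>> servo_tool --series '[[[0,0.015,0,0,0,0,0],[0,0.025,0,0,0,0,0],[0,0.025,0,0,0,0,0]]]'

```text
time_s: 3.58
tool_pos: [0.4714, 0.1981, 0.1398]
tool_rot: [180.0, -0.0, -179.9]
force: [0.2, 0.3, -0.1]
grip_width: 0.0008
grasp_force: 0.0
```

Run:
```python
from h import *
o,c,T=wrist();print(o['tool_pos'],o['force'])
P=pts(c,T);h=cv2.cvtColor(c['frame'],cv2.COLOR_RGB2HSV).astype(int);H,S,V=h[...,0],h[...,1],h[...,2]
m=((H<6)|(H>174))&(S>150)&(P[...,2]>.12)&(P[...,2]<.2);p=P[m];print('knob',m.sum(),np.median(p,0),p.max(0),p.min(0))
```

```text
[0.4714219  0.19806366 0.13981503] [ 0.16827653  0.29640858 -0.12972729]
knob 284 [0.47010218 0.18377447 0.15745597] [0.47558229 0.18851537 0.18585592] [0.46004433 0.17845026 0.15122831]
```

Run:
```python
from h import *
o,c,T=wrist();P=pts(c,T);h=cv2.cvtColor(c['frame'],cv2.COLOR_RGB2HSV).astype(int);H,S,V=h[...,0],h[...,1],h[...,2]
m=((H<6)|(H>174))&(S>150)&(P[...,2]>.12)&(P[...,2]<.2);v,u=np.where(m);print(u.min(),u.max(),v.min(),v.max())
cv2.imwrite('pics/w2.png',c['frame'][100:440,140:540][:,:,::-1])
```

```text
278 294 283 302
```

View pics/w2.png

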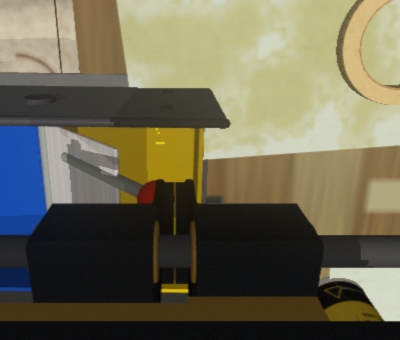

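The knob shows at the −y side of the fingers, about (286,292) in the full frame, and the plate leans +y. I'll push slightly more and watch the force.

>>> servo_tool --series '[[[0,0.01,0,0,0,0,0],[0,0.02,0,0,0,0,0],[0,0.02,0,0,0,0,0]]]'

```text
time_s: 3.93
tool_pos: [0.4715, 0.204, 0.1399]
tool_rot: [180.0, 0.0, -179.9]
force: [0.7, -0.3, -0.1]
grip_width: 0.0004
grasp_force: 0.0
```

>>> servo_tool --series '[[[0,0,-0.14,0,0,0,0],[0,0,-0.28,0,0,0,0],[0,-0.1,-0.4,0,0,0,0],[0,-0.24,-0.4,0,0,0,0],[0,-0.38,-0.4,0,0,0,0],[0,-0.5,-0.4,0,0,0,0],[0,-0.5,-0.4,0,0,0,0]]]'

```text
time_s: 4.52
tool_pos: [0.4722, 0.0435, 0.2609]
tool_rot: [-179.9, 0.1, 179.3]
force: [0.1, -0.1, 0.4]
grip_width: 0.0004
grasp_force: 0.0
```

Run:
```python
from h import *
o,c,T=wrist();print(o['tool_pos'])
P=pts(c,T);h=cv2.cvtColor(c['frame'],cv2.COLOR_RGB2HSV).astype(int);H,S,V=h[...,0],h[...,1],h[...,2]
m=((H<6)|(H>174))&(S>150)&(P[...,2]>.12)&(P[...,2]<.22)&(P[...,1]<.25);p=P[m];print('knob',m.sum(),np.median(p,0),p.max(0),p.min(0))
v,u=np.where(m);uv=(u.min()+u.max())/2,(v.min()+v.max())/2
def wr(z):
    d=T[:3,:3]@np.array([(uv[0]-c['cx'])/c['fx'],(uv[1]-c['cy'])/c['fy'],1]);return T[:3,3]+d*(z-T[2,3])/d[2]
print(uv,wr(.144),wr(.15),wr(.16))
```

```text
[0.47215326 0.04349682 0.26093416]
knob 405 [0.47410043 0.18479638 0.15889862] [0.48407015 0.19504682 0.16296033] [0.46643344 0.17781618 0.15193109]
(np.float64(485.5), np.float64(229.5)) [0.47853393 0.19180458 0.144     ] [0.47672206 0.18887568 0.15      ] [0.47370228 0.18399418 0.16      ]
```

The knob is at about (0.477, 0.188, 0.152), a lean of about 0.8, so it isn't fully over; the fingers slipped past it. I'll push again, centred better on the rod and lower.

>>> servo_tool --series '[[[-0.027,0.13,0,0,0,0,0],[-0.027,0.26,0,0,0,0,0],[-0.027,0.31,0.1,0,0,0,0],[-0.027,0.31,0.22,0,0,0,0],[-0.027,0.31,0.34,0,0,0,0],[-0.027,0.31,0.41,0,0,0,0],[-0.027,0.31,0.41,0,0,0,0],[-0.027,0.31,0.41,0,0,0,0]]]'

```text
time_s: 5.23
tool_pos: [0.4788, 0.1469, 0.1362]
tool_rot: [-179.9, -0.1, -179.9]
force: [-0.5, -0.4, 0.2]
grip_width: 0.0005
grasp_force: 0.0
```

>>> servo_tool --series '[[[0,0.02,0,0,0,0,0],[0,0.04,0,0,0,0,0],[0,0.06,0,0,0,0,0],[0,0.07,0,0,0,0,0],[0,0.07,0,0,0,0,0]]]'

```text
time_s: 5.65
tool_pos: [0.48, 0.1688, 0.1377]
tool_rot: [179.9, 0.1, -179.9]
force: [-0.5, 0.6, 0.1]
grip_width: 0.0003
grasp_force: 0.0
```

```bash
cat >> h.py <<'E'
def knob():
    o,c,T=wrist();print(o['tool_pos'],o['force'])
    P=pts(c,T);h=cv2.cvtColor(c['frame'],cv2.COLOR_RGB2HSV).astype(int);H,S,V=h[...,0],h[...,1],h[...,2]
    m=((H<6)|(H>174))&(S>150)&(P[...,2]>.12)&(P[...,2]<.22)&(P[...,1]<.25);p=P[m]
    if m.sum()<20: print('no knob');return c
    v,u=np.where(m);uv=(u.min()+u.max())/2,(v.min()+v.max())/2
    for z in (.144,.152,.16):
        d=T[:3,:3]@np.array([(uv[0]-c['cx'])/c['fx'],(uv[1]-c['cy'])/c['fy'],1]);print((T[:3,3]+d*(z-T[2,3])/d[2]).round(4))
    print(m.sum(),np.median(p,0),u.min(),u.max(),v.min(),v.max());return c
E
python3 -c "
from h import *
knob()"
```

```text
[0.48001878 0.16880153 0.1377236 ] [-0.48262433  0.56394148  0.14003995]
[0.4799 0.1889 0.144 ]
[0.4761 0.188  0.152 ]
[0.4723 0.187  0.16  ]
915 [0.47313932 0.18690133 0.15939834] 334 369 270 302
```

>>> servo_tool --series '[[[0,0.01,0,0,0,0,0],[0,0.02,0,0,0,0,0],[0,0.025,0,0,0,0,0],[0,0.025,0,0,0,0,0]]]'

```text
time_s: 6.03
tool_pos: [0.4796, 0.1751, 0.1368]
tool_rot: [180.0, 0.0, -179.9]
force: [0.8, -0.6, -0.1]
grip_width: 0.0002
grasp_force: 0.0
```

```bash
python3 -c "
from h import *
knob()"
```

```text
[0.47964666 0.17509303 0.13684225] [ 0.76188708 -0.60548911 -0.11359452]
[0.5023 0.19   0.144 ]
[0.4975 0.1893 0.152 ]
[0.4927 0.1886 0.16  ]
672 [0.47243787 0.18989771 0.15858617] 324 358 272 376
```

>>> servo_tool --series '[[[0,0.01,0,0,0,0,0],[0,0.02,0,0,0,0,0],[0,0.025,0,0,0,0,0],[0,0.025,0,0,0,0,0]]]'

```text
time_s: 6.42
tool_pos: [0.4796, 0.1828, 0.1369]
tool_rot: [180.0, 0.0, -179.9]
force: [-0.5, 0.1, 0.2]
grip_width: 0.0004
grasp_force: 0.1
```

```bash
python3 -c "
from h import *
c=knob();cv2.imwrite('pics/w3.png',c['frame'][150:390,180:500][:,:,::-1])"
```

```text
[0.47960857 0.1828176  0.1368642 ] [-0.49279838  0.12594875  0.1840101 ]
[0.4788 0.1907 0.144 ]
[0.4751 0.1903 0.152 ]
[0.4713 0.19   0.16  ]
398 [0.47084227 0.19356533 0.15552024] 312 346 270 301
```

View pics/w3.png

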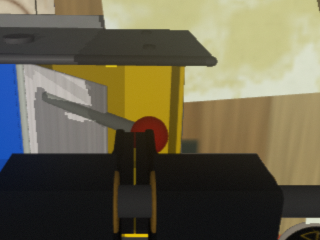

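The knob at (330,285) is now on the +y side of the fingers and moving with them. I'll keep pushing to the stop.

>>> servo_tool --series '[[[0,0.01,0,0,0,0,0],[0,0.015,0,0,0,0,0],[0,0.015,0,0,0,0,0]]]'

```text
time_s: 6.72
tool_pos: [0.4797, 0.1873, 0.1369]
tool_rot: [180.0, 0.0, -179.9]
force: [-0.3, -0.1, -0.0]
grip_width: 0.0008
grasp_force: 0.1
```

```bash
python3 -c "
from h import *
c=knob()"
```

```text
[0.47965985 0.1872569  0.1369067 ] [-0.25455751 -0.1462287  -0.04248262]
[0.4763 0.1906 0.144 ]
[0.4726 0.1904 0.152 ]
[0.469  0.1902 0.16  ]
224 [0.46950437 0.18958107 0.15457727] 304 337 270 292
```

>>> servo_tool --series '[[[0,0.01,0,0,0,0,0],[0,0.015,0,0,0,0,0],[0,0.015,0,0,0,0,0]]]'

```text
time_s: 7.02
tool_pos: [0.4796, 0.1918, 0.1369]
tool_rot: [180.0, 0.0, -179.9]
force: [-0.0, 0.0, 0.2]
grip_width: 0.0
grasp_force: 0.1
```

```bash
python3 -c "
from h import *
c=knob()"
```

```text
[0.47959771 0.19177892 0.13685204] [-0.01909293  0.0026197   0.24318308]
[0.4742 0.1898 0.144 ]
[0.4706 0.1898 0.152 ]
[0.467  0.1899 0.16  ]
207 [0.46920783 0.19010879 0.15468937] 294 327 270 285
```

The knob stays at y ≈ 0.190 while the fingers pass it with no force, so it may already be on the stop. I'll back off and fit the plate's plane from depth to check.

>>> servo_tool --series '[[[0,0,-0.14,0,0,0,0],[0,0,-0.28,0,0,0,0],[0,0,-0.42,0,0,0,0],[0.1,-0.13,-0.5,0,0,0,0],[0.1,-0.26,-0.5,0,0,0,0],[0.1,-0.35,-0.5,0,0,0,0],[0.1,-0.35,-0.5,0,0,0,0],[0.1,-0.35,-0.5,0,0,0,0]]]'

```text
time_s: 7.73
tool_pos: [0.45, 0.0841, 0.2876]
tool_rot: [179.9, 0.1, 179.8]
force: [-0.5, 0.5, 0.0]
grip_width: 0.0002
grasp_force: 0.0
```

Run:
```python
from h import *
c=knob();o,c,T=wrist();print(o['tool_pos'])
np.savez('w4.npz',T=T,**c)
P=pts(c,T);h=cv2.cvtColor(c['frame'],cv2.COLOR_RGB2HSV).astype(int);H,S,V=h[...,0],h[...,1],h[...,2]
x,y,z=P[...,0],P[...,1],P[...,2]
m=(S<60)&(x>.48)&(x<.58)&(y>.1)&(y<.17)&(z>.075)&(z<.15)
p=P[m];print('plate',m.sum())
for _ in range(4):
    q=p-p.mean(0);n=np.linalg.svd(q,full_matrices=False)[2][2];d=abs(q@n);p=p[d<.006]
n*=np.sign(n[2]);print(len(p),n,'lean',np.arctan2(n[2],-n[1]), p.mean(0),p.min(0),p.max(0))
# y0 estimate: walls
b=(abs(H-112)<15)&(S>120)&(z>.04)&(z<.075)
ye=(abs(H-28)<8)&(S>150)&(z>.04)&(z<.075)&(y<.3)
for k in(b,ye): print(np.percentile(P[k],[1,50,99],axis=0).round(4).tolist())
f=(S<60)&(z>.11)&(z<.125)&(x<.46)&(x>.42)&(y>-.06)&(y<.26);print('front',f.sum(),np.percentile(P[f],[1,50,99],axis=0).round(4).tolist())
```

```text
[0.44997314 0.08410753 0.28759755] [-0.5093559   0.45897328  0.0090149 ]
[0.4784 0.1929 0.144 ]
[0.4757 0.1902 0.152 ]
[0.4729 0.1876 0.16  ]
261 [0.47399005 0.18848264 0.15669076] 418 437 237 253
[0.44969783 0.08593735 0.28710598]
plate 4027
4027 [-0.00728663 -0.66554665  0.74632068] lean 0.8425466455458094 [0.51796867 0.13664349 0.1028929 ] [0.48002545 0.10093253 0.07500383] [0.56981871 0.16625064 0.12975896]
[[0.4582, -0.0162, 0.0411], [0.5234, -0.0128, 0.0648], [0.5843, 0.0976, 0.0672]]
[[0.4613, 0.2145, 0.0404], [0.5338, 0.2158, 0.0579], [0.5865, 0.2187, 0.0671]]
front 1516 [[0.439, -0.0228, 0.1103], [0.4421, 0.103, 0.118], [0.4592, 0.2258, 0.1224]]
```

The plane fit gives a lean of about 0.84–0.87, close to the stop. I'll press straight down on the knob, gently, to seat it and check.

>>> servo_tool --series '[[[-0.04,0.13,0,0,0,0,0],[-0.087,0.26,0,0,0,0,0],[-0.087,0.34,0,0,0,0,0],[-0.087,0.34,0.12,0,0,0,0],[-0.087,0.34,0.24,0,0,0,0],[-0.087,0.34,0.34,0,0,0,0],[-0.087,0.34,0.41,0,0,0,0],[-0.087,0.34,0.41,0,0,0,0],[-0.087,0.34,0.42,0,0,0,0],[-0.087,0.34,0.43,0,0,0,0],[-0.087,0.34,0.44,0,0,0,0]]]'

```text
time_s: 8.75
tool_pos: [0.4769, 0.1892, 0.1564]
tool_rot: [179.9, 0.2, -179.9]
force: [-0.9, 0.2, 0.1]
grip_width: 0.0003
grasp_force: 0.0
```

>>> servo_tool --series '[[[0,0,0.01,0,0,0,0],[0,0,0.02,0,0,0,0],[0,0,0.02,0,0,0,0]]]'

```text
time_s: 9.0
tool_pos: [0.4757, 0.1882, 0.1488]
tool_rot: [180.0, 0.0, -180.0]
force: [0.3, -0.4, 0.1]
grip_width: 0.0005
grasp_force: 0.0
```

>>> servo_tool --series '[[[0,0,0.007,0,0,0,0],[0,0,0.014,0,0,0,0],[0,0,0.014,0,0,0,0]]]'

```text
time_s: 9.25
tool_pos: [0.4756, 0.1881, 0.1443]
tool_rot: [-180.0, -0.0, -180.0]
force: [0.0, -0.9, 0.1]
grip_width: 0.0004
grasp_force: 0.0
```

>>> servo_tool --series '[[[0,0,0.007,0,0,0,0],[0,0,0.014,0,0,0,0],[0,0,0.014,0,0,0,0]]]'

```text
time_s: 9.5
tool_pos: [0.4755, 0.1881, 0.14]
tool_rot: [-180.0, -0.0, -180.0]
force: [0.1, -0.7, 0.3]
grip_width: 0.0004
grasp_force: 0.0
```

>>> servo_tool --series '[[[0,0,0.007,0,0,0,0],[0,0,0.014,0,0,0,0],[0,0,0.014,0,0,0,0]]]'

```text
time_s: 9.75
tool_pos: [0.4757, 0.1883, 0.1359]
tool_rot: [-180.0, -0.0, -180.0]
force: [-0.4, -0.5, 0.4]
grip_width: 0.0008
grasp_force: 0.0
```

```bash
python3 -c "
from h import *
c=knob();cv2.imwrite('pics/w5.png',c['frame'][150:390,180:500][:,:,::-1])"
```

```text
[0.47565728 0.18826887 0.13591709] [-0.35352949 -0.54036386  0.43574696]
[0.4756 0.1929 0.144 ]
[0.4718 0.1927 0.152 ]
[0.468  0.1925 0.16  ]
51 [0.46779293 0.19165012 0.15230469] 309 337 277 298
```

View pics/w5.png

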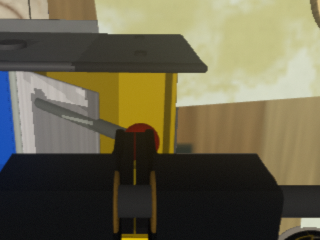

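>>> servo_tool --series '[[[0,0.01,0,0,0,0,0],[0,0.02,0,0,0,0,0],[0,0.03,0,0,0,0,0],[0,0.03,0,0,0,0,0]]]'

```text
time_s: 10.13
tool_pos: [0.4756, 0.1982, 0.1363]
tool_rot: [180.0, 0.0, -179.9]
force: [0.5, -0.6, -0.7]
grip_width: 0.0001
grasp_force: 0.0
```

>>> servo_tool --series '[[[0,0,-0.14,0,0,0,0],[0,0,-0.28,0,0,0,0],[0,0,-0.42,0,0,0,0],[0.09,-0.13,-0.5,0,0,0,0],[0.09,-0.26,-0.5,0,0,0,0],[0.09,-0.36,-0.5,0,0,0,0],[0.09,-0.36,-0.5,0,0,0,0],[0.09,-0.36,-0.5,0,0,0,0]]]'

```text
time_s: 10.8
tool_pos: [0.4491, 0.0872, 0.2871]
tool_rot: [179.9, 0.1, 179.8]
force: [0.8, 0.3, -0.1]
grip_width: 0.0003
grasp_force: 0.0
```

Run:
```python
from h import *
c=knob();o,c,T=wrist()
P=pts(c,T);h=cv2.cvtColor(c['frame'],cv2.COLOR_RGB2HSV).astype(int);H,S,V=h[...,0],h[...,1],h[...,2]
x,y,z=P[...,0],P[...,1],P[...,2]
m=(S<60)&(x>.48)&(x<.58)&(y>.1)&(y<.18)&(z>.075)&(z<.15)
p=P[m]
for _ in range(4):
    q=p-p.mean(0);n=np.linalg.svd(q,full_matrices=False)[2][2];d=abs(q@n);p=p[d<.006]
n*=np.sign(n[2]);print(len(p),n,'lean',np.arctan2(n[2],-n[1]), p.mean(0),p.max(0))
```

```text
[0.4491135  0.08715248 0.28705053] [ 0.7853624   0.26137262 -0.06514642]
[0.4779 0.1934 0.144 ]
[0.4751 0.1908 0.152 ]
[0.4724 0.1882 0.16  ]
262 [0.47404451 0.18959998 0.15563681] 416 434 237 254
3927 [-0.00679263 -0.65743798  0.75347805] lean 0.8533626277909067 [0.51689733 0.1374517  0.10286382] [0.56752955 0.16698251 0.12912933]
```

The lean reads about 0.86. To be sure it reaches the stop, I'll press the plate face itself down on the yellow side, feeling for force.

>>> servo_tool --series '[[[-0.1,0.11,0.05,0,0,0,0],[-0.187,0.215,0.1,0,0,0,0],[-0.187,0.215,0.22,0,0,0,0],[-0.187,0.215,0.34,0,0,0,0],[-0.187,0.215,0.44,0,0,0,0],[-0.187,0.215,0.52,0,0,0,0],[-0.187,0.215,0.54,0,0,0,0],[-0.187,0.215,0.55,0,0,0,0],[-0.187,0.215,0.56,0,0,0,0],[-0.187,0.215,0.57,0,0,0,0],[-0.187,0.215,0.57,0,0,0,0]]]'

```text
time_s: 11.82
tool_pos: [0.5057, 0.1543, 0.1163]
tool_rot: [179.9, 0.1, -179.9]
force: [0.2, -0.3, 0.1]
grip_width: 0.0007
grasp_force: 0.0
```

>>> servo_tool --series '[[[0,0,0.007,0,0,0,0],[0,0,0.014,0,0,0,0],[0,0,0.014,0,0,0,0]]]'

```text
time_s: 12.07
tool_pos: [0.505, 0.1538, 0.1113]
tool_rot: [180.0, 0.0, -180.0]
force: [0.4, -0.7, -1.4]
grip_width: 0.0001
grasp_force: 0.0
```

>>> servo_tool --series '[[[0,0,0.007,0,0,0,0],[0,0,0.01,0,0,0,0],[0,0,0.01,0,0,0,0]]]'

```text
time_s: 12.32
tool_pos: [0.5047, 0.1536, 0.1079]
tool_rot: [-180.0, -0.0, -180.0]
force: [-0.6, 0.3, 0.6]
grip_width: 0.0005
grasp_force: 0.0
```

>>> servo_tool --series '[[[0,0,0.007,0,0,0,0],[0,0,0.014,0,0,0,0],[0,0,0.014,0,0,0,0]]]'

```text
time_s: 12.57
tool_pos: [0.5046, 0.1536, 0.1034]
tool_rot: [-180.0, -0.0, -180.0]
force: [-0.5, -0.9, 0.1]
grip_width: 0.0004
grasp_force: 0.0
```

>>> servo_tool --series '[[[0,0,0.007,0,0,0,0],[0,0,0.014,0,0,0,0],[0,0,0.014,0,0,0,0]]]'

```text
time_s: 12.82
tool_pos: [0.5047, 0.1536, 0.0992]
tool_rot: [-180.0, -0.0, -180.0]
force: [-0.7, -0.3, -0.4]
grip_width: 0.0005
grasp_force: 0.0
```

```bash
python3 -c "
from h import *
c=knob();cv2.imwrite('pics/w6.png',c['frame'][150:390,180:500][:,:,::-1])"
```

```text
[0.50468481 0.15360262 0.09923747] [-0.7028083  -0.3358375  -0.43907393]
[0.5072 0.1585 0.144 ]
[0.5023 0.1582 0.152 ]
[0.4973 0.1579 0.16  ]
1365 [0.4742238  0.19276726 0.15308066] 24 627 244 414
```

View pics/w6.png

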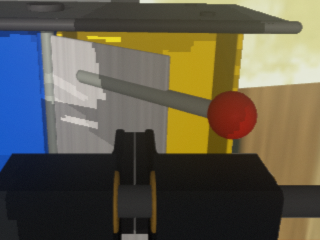

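The picture shows the knob at about (412,265), fully clear of the fingers, with the plate lying over the yellow tray. I'll measure the knob here and then carry on with numbers only.

```bash
sed -i 's/(P\[...,1\]<.25);p=/(P[...,1]<.25)\&(P[...,0]<.5)\&(P[...,1]>.1);p=/' h.py
python3 - <<'E'
from h import *
c=knob();o,c,T=wrist()
P=pts(c,T);h=cv2.cvtColor(c['frame'],cv2.COLOR_RGB2HSV).astype(int);H,S,V=h[...,0],h[...,1],h[...,2]
x,y,z=P[...,0],P[...,1],P[...,2]
m=(S<60)&(x>.455)&(x<.485)&(y>.1)&(y<.175)&(z>.065)&(z<.14)
p=P[m]
for _ in range(4):
    q=p-p.mean(0);n=np.linalg.svd(q,full_matrices=False)[2][2];d=abs(q@n);p=p[d<.006]
n*=np.sign(n[2]);print(len(p),n,'lean',np.arctan2(n[2],-n[1]), p.mean(0),p.max(0))
w=pts(dict(np.load('w1.npz')),np.load('w1.npz')['T']);k=(w[...,0]>.43)&(w[...,0]<.45)&(w[...,2]>.11)&(w[...,2]<.125);print(np.percentile(w[k],[1,50,99],axis=0))
b=dict(np.load('top0.npz'));Q=pts(b);
k=(Q[...,2]>.136)&(Q[...,2]<.146)&(Q[...,0]>.58)&(Q[...,0]<.7)&(abs(Q[...,1]-.1)<.2);v,u=np.where(k);print('rail',np.percentile(Q[k],[2,50,98],axis=0).round(4).tolist(),u.min(),u.max(),v.min(),v.max(),ray(b,(u.min()-.5,v.mean()),.14),ray(b,(u.max()+.5,v.mean()),.14))
col=[(vv,Q[vv,290].round(3).tolist(),b['frame'][vv,290].tolist()) for vv in range(222,240)]
for r in col: print(r)
E
```

```text
[0.50472351 0.15359503 0.09937992] [-0.25345152  0.10186278  0.34606356]
[0.5089 0.2406 0.144 ]
[0.5038 0.2356 0.152 ]
[0.4988 0.2306 0.16  ]
1356 [0.47426035 0.19276195 0.15307447] 392 630 244 420
7004 [-0.03877057 -0.63814532  0.76893914] lean 0.8780856038061747 [0.46980417 0.13984202 0.10332271] [0.48499846 0.1749577  0.13565236]
[[ 0.43918335 -0.02305927  0.11520147]
 [ 0.44240503  0.10164425  0.1180297 ]
 [ 0.44659062  0.22723865  0.12018285]]
rail [[0.6117, -0.0118, 0.1364], [0.625, 0.1043, 0.1409], [0.638, 0.2176, 0.1457]] 244 317 225 239 [0.62453004 0.2223293  0.14      ] [ 0.62557804 -0.01668908  0.14      ]
(222, [0.675, 0.078, -0.0], [215, 205, 184])
(223, [0.671, 0.078, 0.002], [217, 206, 185])
(224, [0.667, 0.078, 0.003], [207, 197, 176])
(225, [0.663, 0.078, 0.005], [173, 169, 154])
(226, [0.635, 0.072, 0.141], [189, 189, 176])
(227, [0.63, 0.072, 0.146], [192, 192, 179])
(228, [0.628, 0.072, 0.14], [192, 192, 178])
(229, [0.625, 0.072, 0.14], [194, 192, 180])
(230, [0.621, 0.072, 0.143], [194, 193, 180])
(231, [0.618, 0.072, 0.143], [195, 194, 182])
(232, [0.615, 0.072, 0.142], [171, 171, 164])
(233, [0.612, 0.072, 0.138], [67, 67, 60])
(234, [0.612, 0.073, 0.117], [67, 67, 62])
(235, [0.611, 0.074, 0.104], [76, 73, 69])
(236, [0.611, 0.074, 0.084], [76, 73, 69])
(237, [0.613, 0.076, 0.054], [68, 68, 67])
(238, [0.613, 0.076, 0.034], [42, 73, 121])
(239, [0.603, 0.075, 0.075], [42, 95, 162])
```

The plate lean reads 0.88 from close up and the knob is at about 0.9, so the diverter is fully over. The rail centre is at about (0.625, 0.102, 0.140). Now to the tube.

>>> servo_tool --series '[[[0,0,-0.14,0,0,0,0],[0,0,-0.28,0,0,0,0],[0,0,-0.42,0,0,0,0.5],[0,0,-0.56,0,0,0,1],[0,-0.08,-0.66,0,0,0,1],[0,-0.21,-0.68,0,0,-0.027,1],[0,-0.34,-0.68,0,0,-0.027,1],[0,-0.47,-0.68,0,0,-0.027,1],[0,-0.6,-0.68,0,0,-0.027,1],[0,-0.73,-0.68,0,0,-0.027,1],[0,-0.86,-0.68,0,0,-0.027,1],[0,-0.95,-0.68,0,0,-0.027,1]]]'

```text
time_s: 13.97
tool_pos: [0.5042, -0.1358, 0.3042]
tool_rot: [-180.0, 0.1, -175.3]
force: [-0.1, -1.0, 0.4]
grip_width: 0.0597
grasp_force: 0.0
```

>>> servo_tool --series '[[[0,-0.13,0,0,0,0,1],[0,-0.26,0,0,0,0,1],[0,-0.39,0,0,0,0,1],[0,-0.52,0,0,0,0,1],[0,-0.62,0,0,0,0,1],[0,-0.62,0,0,0,0,1],[0,-0.62,0,0,0,0,1]]]'

```text
time_s: 14.55
tool_pos: [0.5198, -0.3189, 0.3032]
tool_rot: [-179.9, -0.1, -175.4]
force: [0.5, 0.1, 0.3]
grip_width: 0.0866
grasp_force: 0.0
```

Run:
```python
from h import *
o,c,T=wrist();print(o['tool_pos'],o['tool_rot'],o['qpos'].round(1));np.savez('w7.npz',T=T,**c)
P=pts(c,T);x,y,z=P[...,0],P[...,1],P[...,2]
m=(z>.05)&(z<.075)&(x>.44)&(x<.72)&(y<-.22)&(y>-.42);v,u=np.where(m);print(m.sum(),u.min(),u.max(),v.min(),v.max())
p=P[m];print(np.percentile(p,[1,50,99],axis=0).round(4).tolist(),cv2.minAreaRect(p[:,:2].astype(np.float32)))
for x0 in np.arange(.47,.69,.02):
    k=m&(abs(x-x0)<.01)
    if k.sum()>20: print(round(x0,2),k.sum(),np.percentile(y[k],[2,98]).round(4),np.median(z[k]).round(4))
```

```text
[ 0.51983061 -0.31885742  0.30322245] [-1.79949192e+02 -8.87955496e-02 -1.75375991e+02] [-10.9  15.4  50.1  80.9 -11.6  89.1 133. ]
6076 287 331 172 317
[[0.493, -0.3495, 0.0605], [0.5775, -0.3197, 0.0625], [0.6793, -0.2891, 0.0644]] ((0.5869210362434387, -0.31913724541664124), (0.19025930762290955, 0.052039988338947296), 4.933050632476807)
0.49 339 [-0.3517 -0.3015] 0.0624
0.51 747 [-0.3508 -0.3003] 0.0625
0.53 704 [-0.3492 -0.2996] 0.0626
0.55 676 [-0.3473 -0.2977] 0.0625
0.57 649 [-0.3455 -0.2959] 0.0626
0.59 627 [-0.344 -0.294] 0.0625
0.61 604 [-0.3419 -0.2921] 0.0625
0.63 584 [-0.3406 -0.2901] 0.0625
0.65 570 [-0.3385 -0.2884] 0.0625
0.67 532 [-0.337  -0.2866] 0.0625
```

Tube centre (0.587, −0.319), yaw 4.9°. Grasping.

>>> servo_tool --series '[[[-0.11,-0.01,0.06,0,0,-0.002,1],[-0.223,-0.019,0.14,0,0,-0.002,1],[-0.223,-0.019,0.27,0,0,-0.002,1],[-0.223,-0.019,0.4,0,0,-0.002,1],[-0.223,-0.019,0.53,0,0,-0.002,1],[-0.223,-0.019,0.66,0,0,-0.002,1],[-0.223,-0.019,0.77,0,0,-0.002,1],[-0.223,-0.019,0.86,0,0,-0.002,1],[-0.223,-0.019,0.92,0,0,-0.002,1],[-0.223,-0.019,0.955,0,0,-0.002,1],[-0.223,-0.019,0.963,0,0,-0.002,1],[-0.223,-0.019,0.963,0,0,-0.002,1]]]' --grip_force 45

```text
time_s: 15.6
tool_pos: [0.5887, -0.3151, 0.0149]
tool_rot: [180.0, 0.0, -174.6]
force: [0.3, -0.8, -0.1]
grip_width: 0.0873
grasp_force: 0.0
```

>>> servo_tool --series '[[[0,0,0,0,0,0,0.3],[0,0,0,0,0,0,0.3],[0,0,0,0,0,0,0.3],[0,0,0,0,0,0,0.3],[0,0,0,0,0,0,0.3],[0,0,0,0,0,0,0.3]]]' --grip_force 45

```text
time_s: 16.1
tool_pos: [0.5884, -0.3173, 0.0153]
tool_rot: [-179.9, 0.1, -174.8]
force: [0.8, -3.0, 0.9]
grip_width: 0.0547
grasp_force: 1.1
```

>>> servo_tool --series '[[[0,0,0,0,0,0,0],[0,0,0,0,0,0,0],[0,0,0,0,0,0,0],[0,0,-0.03,0,0,0,0],[0,0,-0.07,0,0,0,0],[0,0,-0.14,0,0,0,0],[0,0,-0.24,0,0,0,0],[0,0,-0.36,0,0,0,0],[0,0,-0.48,0,0,0,0],[0,0,-0.6,0,0,0,0],[0,0,-0.7,0,0,0,0],[0,0,-0.75,0,0,0,0]]]' --grip_force 45

```text
time_s: 17.1
tool_pos: [0.5889, -0.3171, 0.2453]
tool_rot: [-179.9, 0.3, -174.7]
force: [0.2, -0.2, -3.2]
grip_width: 0.0514
grasp_force: 45.0
```

Lifted, with the grip holding at 51 mm. Now carrying it to the rail, then tilting 40° mouth-down.

>>> servo_tool --series '[[[-0.02,0.06,-0.02,0,0,0.005,0],[-0.05,0.16,-0.04,0,0,0.01,0],[-0.09,0.28,-0.06,0,0,0.029,0],[-0.13,0.4,-0.1,0,0,0.029,0],[-0.17,0.52,-0.1,0,0,0.029,0],[-0.2,0.64,-0.1,0,0,0.029,0],[-0.24,0.76,-0.1,0,0,0.029,0],[-0.27,0.86,-0.1,0,0,0.029,0],[-0.285,0.911,-0.1,0,0,0.029,0],[-0.285,0.911,-0.1,0,0,0.029,0],[-0.285,0.911,-0.1,0,0,0.029,0]]]'

```text
time_s: 18.02
tool_pos: [0.6477, -0.0356, 0.2697]
tool_rot: [-180.0, -0.1, -179.8]
force: [-0.2, -1.2, -2.9]
grip_width: 0.0514
grasp_force: 45.0
```

>>> servo_tool --series '[[[-0.02,0.06,0,0,-0.03,0,0],[-0.05,0.16,0,0,-0.06,0,0],[-0.1,0.27,0,0,-0.09,0,0],[-0.13,0.37,0,0,-0.12,0,0],[-0.167,0.43,0,0,-0.15,0,0],[-0.167,0.463,0,0,-0.18,0,0],[-0.167,0.463,0,0,-0.21,0,0],[-0.167,0.463,0,0,-0.222,0,0],[-0.167,0.463,0,0,-0.222,0,0],[-0.167,0.463,0,0,-0.222,0,0]]]'

```text
time_s: 18.85
tool_pos: [0.6975, 0.0991, 0.2691]
tool_rot: [180.0, 39.8, 179.8]
force: [-0.2, -0.5, -3.1]
grip_width: 0.0515
grasp_force: 45.0
```

```bash
cat >> h.py <<'E'
def st(P=(.618,.102,.140)):
    o=get_obs();R=Ro.from_euler('xyz',o['tool_rot'],degrees=True).as_matrix()
    lip=o['tool_pos']+R@np.array([.0965,0,.0123]);tx=R[:,0]
    print('t',o['time_s'],'tcp',o['tool_pos'].round(4),'rot',o['tool_rot'].round(1),'F',o['force'].round(1),'w',round(o['grip_width'],4))
    print('lip',lip.round(4),'slant',np.degrees(np.arcsin(-tx[2])).round(1),'to contact, tool axes/0.3:',(R.T@(np.array(P)-lip)/.3).round(3)); return o,R,lip
E
python3 -c "
from h import *
o,R,l=st();print(o['qpos'].round(0),R.round(3))
c=eyes.read_camera('scene');np.savez('s3.npz',**c)
c=eyes.read_camera('top');P=pts(c);m=(P[...,2]>.136)&(P[...,2]<.147)&(abs(P[...,0]-.62)<.03)&(P[...,1]>-.04)&(P[...,1]<.25);print(np.percentile(P[m],[2,50,98],axis=0).round(4).tolist())
m=(P[...,2]>.17)&(P[...,0]>.6)&(abs(P[...,1]-.1)<.06);print(m.sum(),np.percentile(P[m],[1,50,99],axis=0).round(3).tolist())
"
```

```text
t 18.85 tcp [0.6975 0.0991 0.2691] rot [180.   39.8 179.8] F [-0.2 -0.5 -3.1] w 0.0515
lip [0.6313 0.0993 0.1979] slant 39.8 to contact, tool axes/0.3: [0.158 0.009 0.12 ]
[-56.  -7.  37. 112.  26.  38.  57.] [[-0.768  0.003  0.64 ]
 [ 0.003  1.    -0.002]
 [-0.64   0.    -0.768]]
[[0.6112, -0.0151, 0.1362], [0.6183, 0.0431, 0.1414], [0.6348, 0.2168, 0.1467]]
8520 [[0.608, 0.041, 0.194], [0.918, 0.1, 0.62], [0.92, 0.159, 0.908]]
```

The pose is right: slant 39.8°. I'll approach slowly to find where the lip really meets the ridge.

>>> servo_tool --series '[[[0.02,0.009,0.04,0,0,0,0],[0.04,0.009,0.08,0,0,0,0],[0.06,0.009,0.11,0,0,0,0],[0.09,0.009,0.11,0,0,0,0],[0.12,0.009,0.11,0,0,0,0],[0.145,0.009,0.11,0,0,0,0],[0.152,0.009,0.11,0,0,0,0],[0.159,0.009,0.11,0,0,0,0],[0.159,0.009,0.11,0,0,0,0]]]'

```text
time_s: 19.7
tool_pos: [0.6837, 0.1045, 0.215]
tool_rot: [180.0, 40.1, 180.0]
force: [0.6, -0.6, -1.8]
grip_width: 0.0514
grasp_force: 45.0
```

>>> servo_tool --series '[[[0.005,0,0,0,0,0,0],[0.01,0,0,0,0,0,0],[0.01,0,0,0,0,0,0]]]'

```text
time_s: 19.95
tool_pos: [0.6827, 0.1051, 0.215]
tool_rot: [179.9, 40.3, 180.0]
force: [2.7, -2.7, 5.0]
grip_width: 0.0515
grasp_force: 45.0
```

```bash
python3 -c "
from h import *
st((.615,.102,.1415))"
```

```text
t 19.95 tcp [0.6827 0.1051 0.215 ] rot [179.9  40.3 180. ] F [ 2.7 -2.7  5. ] w 0.0515
lip [0.617  0.1052 0.1432] slant 40.3 to contact, tool axes/0.3: [ 0.009 -0.011  0.   ]
```

Contact found, force about 8 N. First sharp tap at about 0.3 m/s: draw back 35 mm at 60°, strike, withdraw.

>>> servo_tool --series '[[[-0.055,-0.009,-0.02,0,0,0,0],[-0.109,-0.009,-0.04,0,0,0,0],[-0.109,-0.009,-0.04,0,0,0,0],[-0.109,-0.009,-0.04,0,0,0,0],[-0.085,-0.009,-0.031,0,0,0,0],[-0.005,-0.009,-0.002,0,0,0,0],[0.035,-0.009,0,0,0,0,0],[-0.05,-0.009,-0.02,0,0,0,0],[-0.109,-0.009,-0.04,0,0,0,0],[-0.109,-0.009,-0.04,0,0,0,0],[-0.109,-0.009,-0.04,0,0,0,0]]]'

```text
time_s: 20.87
tool_pos: [0.6967, 0.1023, 0.2404]
tool_rot: [-180.0, 39.8, -180.0]
force: [-1.2, 0.2, -3.4]
grip_width: 0.0518
grasp_force: 45.0
```

```bash
cat >> h.py <<'E'
def stones():
    r={}
    for n in ('top','scene'):
        c=eyes.read_camera(n);P=pts(c);h=cv2.cvtColor(c['frame'],cv2.COLOR_RGB2HSV).astype(int);H,S,V=h[...,0],h[...,1],h[...,2]
        x,y,z=P[...,0],P[...,1],P[...,2]
        box=(x>.43)&(x<.63)&(y>-.05)&(y<.25)&(z>-.01)&(z<.13)
        blue=(abs(H-112)<18)&(S>110)
        for k,m in (('red',((H<14)|(H>172))&(S>70)),('green',(H>40)&(H<90)&(S>25)),('inblue',~blue&(x>.47)&(x<.58)&(y>-.01)&(y<.09)&(z<.05))):
            m=m&box
            print(n,k,m.sum(),np.median(P[m],0).round(3) if m.any() else '')
E
python3 -c "
from h import *
st((.615,.102,.1415));stones()"
```

```text
t 20.8667 tcp [0.6967 0.1023 0.2404] rot [-180.    39.8 -180. ] F [-1.2  0.2 -3.4] w 0.0518
lip [0.6305 0.1023 0.1691] slant 39.8 to contact, tool axes/0.3: [ 0.099 -0.001  0.038]
top red 0 
top green 30 [0.569 0.237 0.001]
top inblue 4 [0.515 0.071 0.009]
scene red 4 [0.617 0.225 0.073]
scene green 0 
scene inblue 3 [0.543 0.027 0.009]
```

>>> servo_tool --series '[[[0.025,0,0.01,0,0,0,0],[0.115,0,0.04,0,0,0,0],[0.155,0,0.04,0,0,0,0],[0.06,0,0.02,0,0,0,0],[0,0,0,0,0,0,0],[0,0,0,0,0,0,0]]]'

```text
time_s: 21.47
tool_pos: [0.7005, 0.1027, 0.246]
tool_rot: [179.8, 40.3, 179.9]
force: [0.6, -0.2, 0.0]
grip_width: 0.0516
grasp_force: 45.0
```

```bash
python3 -c "
from h import *
st((.615,.102,.1415));stones()"
```

```text
t 21.4667 tcp [0.7005 0.1027 0.246 ] rot [179.8  40.3 179.9] F [ 0.6 -0.2  0. ] w 0.0516
lip [0.6349 0.1029 0.1741] slant 40.3 to contact, tool axes/0.3: [ 0.121 -0.003  0.04 ]
top red 31 [0.527 0.07  0.086]
top green 30 [0.57  0.237 0.001]
top inblue 15 [0.53  0.066 0.008]
scene red 25 [0.518 0.057 0.056]
scene green 106 [0.506 0.073 0.079]
scene inblue 12 [0.531 0.054 0.032]
```

>>> servo_tool --series '[[[0.025,0,0.01,0,0,0,0],[0.12,0,0.04,0,0,0,0],[0.16,0,0.04,0,0,0,0],[0.16,0,0.04,0,0,0,0]]]'

```text
time_s: 21.9
tool_pos: [0.6699, 0.1032, 0.2042]
tool_rot: [179.8, 40.3, -179.9]
force: [-0.7, -0.4, 0.2]
grip_width: 0.0517
grasp_force: 45.0
```

>>> servo_tool --series '[[[-0.08,0,-0.02,0,0,0,0],[-0.16,0,-0.04,0,0,0,0],[-0.16,0,-0.04,0,0,0,0]]]'

```text
time_s: 22.15
tool_pos: [0.7001, 0.1028, 0.2451]
tool_rot: [179.9, 40.3, 180.0]
force: [1.8, 0.0, 0.1]
grip_width: 0.0518
grasp_force: 45.0
```

```bash
python3 -c "
from h import *
st((.615,.102,.1415));stones()"
```

```text
t 22.15 tcp [0.7001 0.1028 0.2451] rot [179.9  40.3 180. ] F [1.8 0.  0.1] w 0.0518
lip [0.6345 0.1029 0.1734] slant 40.3 to contact, tool axes/0.3: [ 0.118 -0.003  0.039]
top red 72 [0.521 0.004 0.031]
top green 34 [0.568 0.236 0.004]
top inblue 127 [0.517 0.004 0.026]
scene red 8 [0.575 0.196 0.07 ]
scene green 0 
scene inblue 26 [0.535 0.011 0.028]
```

The second tap released the stones: red and green were in flight over the blue tray, and 127 non-blue pixels are now inside it. But the third tap went further than expected and the load reads about 0, so I'll check the tube in the grip and count the stones.

Run:
```python
from h import *
o,R,l=st()
for n in ('scene','top'):
    c=eyes.read_camera(n);P=pts(c);np.savez(n+'5.npz',**c)
    q=(P-o['tool_pos'])@R
    m=(abs(q[...,1])<.035)&(abs(q[...,0])<.16)&(q[...,2]>-.06)&(q[...,2]<.05)
    print(n,m.sum(),np.percentile(q[m],[1,10,50,90,99],axis=0).round(3).tolist())
    f=c['frame'][m].astype(int).sum(1)
    for a in np.arange(-.16,.16,.02):
        k=m&(abs(q[...,0]-a)<.01)
        if k.sum()>5: print(round(a,2),k.sum(),np.percentile(q[k][:,1],[2,98]).round(3),np.percentile(q[k][:,2],[5,50,95]).round(3),c['frame'][k].mean(0).round())
for _ in range(3): print(get_obs()['force'].round(2))
```

```text
t 22.25 tcp [0.6964 0.1021 0.2398] rot [-179.9   39.8 -180. ] F [-1.9  0.9 -2.7] w 0.0521
lip [0.6302 0.1021 0.1686] slant 39.8 to contact, tool axes/0.3: [ 0.092 -0.     0.047]
scene 1684 [[-0.102, -0.033, -0.054], [-0.083, -0.028, -0.052], [0.061, -0.008, -0.042], [0.133, 0.02, 0.037], [0.147, 0.032, 0.049]]
-0.1 119 [-0.028  0.021] [-0.053 -0.05  -0.024] [142. 138. 129.]
-0.08 109 [-0.027  0.016] [-0.053 -0.051 -0.047] [180. 176. 166.]
-0.0 50 [-0.034  0.026] [-0.054 -0.039  0.008] [133. 129. 120.]
0.02 203 [-0.029  0.03 ] [-0.053 -0.048  0.002] [175. 170. 161.]
0.04 233 [-0.028  0.022] [-0.053 -0.049  0.001] [190. 185. 175.]
0.06 232 [-0.029  0.022] [-0.052 -0.049  0.001] [186. 181. 171.]
0.08 336 [-0.028  0.022] [-0.052 -0.036  0.006] [75. 72. 67.]
0.1 20 [-0.033  0.032] [0.037 0.039 0.041] [157. 143. 118.]
0.12 165 [-0.033  0.034] [0.021 0.028 0.037] [120. 120. 111.]
0.14 213 [-0.033  0.034] [0.029 0.039 0.049] [105. 105. 101.]
top 775 [[-0.103, -0.025, -0.058], [-0.101, -0.021, -0.055], [-0.062, 0.001, -0.05], [-0.008, 0.024, -0.018], [0.013, 0.031, 0.006]]
-0.1 213 [-0.023  0.027] [-0.053 -0.032  0.003] [101.  96.  89.]
-0.08 124 [-0.024  0.027] [-0.057 -0.052 -0.031] [204. 195. 182.]
-0.06 112 [-0.024  0.027] [-0.056 -0.052 -0.044] [203. 195. 183.]
-0.04 115 [-0.024  0.026] [-0.057 -0.051 -0.047] [205. 196. 184.]
-0.02 107 [-0.024  0.027] [-0.056 -0.052 -0.047] [203. 195. 183.]
-0.0 80 [-0.031  0.034] [-0.056 -0.05  -0.007] [163. 156. 145.]
0.02 24 [-0.021  0.026] [-0.056 -0.051 -0.047] [198. 189. 176.]
[ 0.35  0.19 -2.31]
[ 0.35  0.19 -2.31]
[ 0.35  0.19 -2.31]
```

The tube is still held and has slipped only a few mm. Now to count stones in the tray.

Run:
```python
from h import *
c=dict(np.load('top5.npz'));P=pts(c);b=dict(np.load('top0.npz'))
d=np.abs(c['frame'].astype(int)-b['frame'].astype(int)).sum(2)
x,y=P[...,0],P[...,1]
m=(d>60)&(x>.45)&(x<.61)&(y>-.03)&(y<.24)
n,L,s,ce=cv2.connectedComponentsWithStats(m.astype(np.uint8))
for i in range(1,n):
    if s[i,4]>4: k=L==i;print(s[i],P[k].mean(0).round(3),c['frame'][k].mean(0).round(),b['frame'][k].mean(0).round())
for v in range(233,292,2): print(v,' '.join('%02x%02x%02x'%tuple(c['frame'][v,u]) for u in range(282,322,2)))
o,w,T=wrist();Q=pts(w,T);h=cv2.cvtColor(w['frame'],cv2.COLOR_RGB2HSV).astype(int)
for nm,k in (('red',((h[...,0]<14)|(h[...,0]>172))&(h[...,1]>70)),('green',(h[...,0]>40)&(h[...,0]<90)&(h[...,1]>25))):
    k=k&(Q[...,2]<.1)&(Q[...,0]>.45)&(Q[...,0]<.61)&(Q[...,1]<.24)&(Q[...,1]>-.03);print(nm,k.sum(),np.median(Q[k],0) if k.any() else '')
```

```text
[ 243  220   67   59 2063] [0.535 0.105 0.427] [79. 77. 51.] [171. 172. 106.]
[246 253   3  11  23] [0.544 0.221 0.043] [150. 133.  47.] [177. 169.  68.]
[307 258   9  19 114] [0.517 0.003 0.025] [162. 110.  93.] [ 52. 112. 181.]
233 62603d 706d44 3a392f 171917 191818 1b1b1b 3d3c37 51514a 57544e 51514b 373738 383638 363836 343436 54534c 81827d 8b8b87 8e8d89 8a887f a49d8d
235 585736 585538 67643f 252525 181a1a 181918 3f3e3a 4e4d48 4c4b47 4e4d48 4f4c48 4e4c48 4b4b47 4d4d49 4c4c48 4b4c47 4b4a46 4a4844 494744 938b7b
237 585737 555234 565434 3b3927 181a17 181718 3d3a39 484642 4b4842 4a4741 4a4641 494640 49443b 474239 4a473e 4c4840 4c483e 4b483f 4a4842 a79d8b
239 585636 535134 4a482d 4c4b31 1a1819 1c1a1a 28528c 3468aa 3a74bb 3d7ec7 3d7fc8 3d80c8 3980cb 3a82ca 3e7bc3 3874be 3776bd 3474bf 5a5b5b c5bca7
241 585635 535233 4c492f 44422b 171719 1d1b17 1b3a6b 1d457e 153e74 1a3e71 193e71 1c3e73 193e72 1b3e72 163c71 193e71 133768 194f94 8f8c89 cdc5b4
243 575535 535035 49472d 383629 1b1f27 1d2235 3168ae 3170b9 3371ba 3270ba 3471ba 3471ba 3471ba 3572ba 3471ba 3772bb 2a5d9f 2164b0 8d8a87 d0c9b9
245 58
[... 2764 characters left out ...]
4f31 525234 535134 534f2a 235190 245392 265392 235391 255391 21508f 204f8e 25528f 214c87 2f5f9e aca89f b5ac99
285 7b784e 878457 555434 515033 525033 504f32 515032 534f31 3d5680 2f528c 2e528b 325a9c 2e5ea3 2b5da2 255395 234c8a 214983 223f6d a09d95 c6bda9
287 7b784e 78754b 78764c 4f4d32 525033 515133 504e31 514f32 676357 77716c 77716b 78726c 79746c 7c756f 7b746e 7a766e 7a766e 79746e 74706b afa695
289 78744b 76744a 757249 6c6943 4e4d31 524f32 515032 514f32 585643 6d6b67 6b6a65 6b6965 6c6b65 67645f 605e59 615f5a 62605a 615f5b 5d5c58 d0c6b1
291 75734a 716d46 737047 737047 65623e 504e32 525034 514f32 676552 999792 979490 97948e 95948d 95938d 9b9992 989691 999690 999690 96948f d6ccb6
red 0 
green 0
```

Red is in the blue tray, and a green patch shows at (294,273) in it, partly hidden by the gripper. I'll confirm once the arm is away. First, un-tilt and lift while locating the mat.

>>> servo_tool --series '[[[-0.08,0,-0.06,0,0.02,0,0],[-0.16,0,-0.14,0,0.05,0,0],[-0.2,0,-0.22,0,0.09,0,0],[-0.2,0,-0.25,0,0.13,0,0],[-0.2,0,-0.25,0,0.17,0,0],[-0.2,0,-0.25,0,0.2,0,0],[-0.2,0,-0.25,0,0.222,0,0],[-0.2,0,-0.25,0,0.222,0,0],[-0.2,0,-0.25,0,0.222,0,0]]]'

```text
time_s: 23.15
tool_pos: [0.6962, 0.1011, 0.3347]
tool_rot: [-179.8, -0.2, 179.9]
force: [-1.1, 0.6, -1.2]
grip_width: 0.0519
grasp_force: 45.0
```

Run:
```python
from h import *
st()
c=eyes.read_camera('top');P=pts(c);x,y,z=P[...,0],P[...,1],P[...,2]
m=(c['frame'].max(2)<70)&(abs(z)<.03)&(x>.42)&(x<.76)&(y<-.15)&(y>-.42)
n,L,s,_=cv2.connectedComponentsWithStats(m.astype(np.uint8))
i=1+np.argmax(s[1:,4]);k=L==i;v,u=np.where(k);pp=np.array([ray(c,(a,b),.003)[:2] for a,b in zip(u,v)],np.float32);print(s[i],cv2.minAreaRect(pp),cv2.boxPoints(cv2.minAreaRect(pp)).round(3).tolist())
h=cv2.cvtColor(c['frame'],cv2.COLOR_RGB2HSV).astype(int)
for nm,k in (('red',((h[...,0]<14)|(h[...,0]>172))&(h[...,1]>70)),('green',(h[...,0]>35)&(h[...,0]<95)&(h[...,1]>20))):
    k=k&(z<.12)&(x>.45)&(x<.61)&(y<.24)&(y>-.03);print(nm,k.sum(),np.median(P[k],0) if k.any() else '')
```

```text
t 23.15 tcp [0.6962 0.1011 0.3347] rot [-179.8   -0.2  179.9] F [-1.1  0.6 -1.2] w 0.0519
lip [0.5997 0.1013 0.3227] slant -0.2 to contact, tool axes/0.3: [-0.063  0.005  0.609]
[ 380  217   35   55 1400] ((0.5985788106918335, -0.29920339584350586), (0.19121867418289185, 0.1212572380900383), 0.28081566095352173) [[0.503000020980835, -0.23899999260902405], [0.503000020980835, -0.36000001430511475], [0.6940000057220459, -0.35899999737739563], [0.6940000057220459, -0.23800000548362732]]
red 75 [0.5205741  0.00388109 0.03035331]
green 75 [0.48554273 0.06833969 0.03090489]
```

Both stones are in the blue tray (y = 0.004 and 0.068). The mat spans y from about −0.36 to −0.24. Carrying the tube back.

>>> servo_tool --series '[[[0.02,-0.06,0,0,0,0,0],[0.05,-0.17,0,0,0,0,0],[0.09,-0.29,0,0,0,0,0],[0.13,-0.41,0,0,0,0,0],[0.17,-0.53,0,0,0,0,0],[0.21,-0.65,0,0,0,0,0],[0.25,-0.77,0.05,0,0,0,0],[0.29,-0.89,0.1,0,0,0,0],[0.32,-0.96,0.13,0,0,-0.01,0],[0.33,-0.98,0.15,0,0,-0.027,0],[0.33,-0.98,0.15,0,0,-0.027,0]]]'

```text
time_s: 24.12
tool_pos: [0.5933, -0.1943, 0.2932]
tool_rot: [179.9, 0.1, -175.3]
force: [-0.8, 0.2, -1.9]
grip_width: 0.0519
grasp_force: 45.0
```

Run:
```python
from h import *
o,R,l=st()
c=eyes.read_camera('top');P=pts(c);q=(P-o['tool_pos'])@R
m=(abs(q[...,1])<.022)&(q[...,0]<-.035)&(q[...,0]>-.085)&(q[...,2]<0)&(q[...,2]>-.08);print('top of tube',m.sum(),np.percentile(q[m][:,2],[10,50,90]))
v,u=np.where((abs(q[...,1])<.02)&(abs(q[...,0])<.13)&(abs(q[...,2]+.05)<.02));print(np.percentile(q[v,u][:,0],[1,99]))
print((R.T@(np.array([.582,-.308,.03])-o['tool_pos'])/.3).round(3),R.round(3))
```

```text
t 24.1167 tcp [ 0.5933 -0.1943  0.2932] rot [ 1.799e+02  1.000e-01 -1.753e+02] F [-0.8  0.2 -1.9] w 0.0519
lip [ 0.4971 -0.2021  0.2807] slant 0.1 to contact, tool axes/0.3: [-0.483  0.976  0.472]
top of tube 69 [-0.05462665 -0.05009342 -0.04646059]
[-0.10037449 -0.04662551]
[ 0.07  -0.377  0.876] [[-0.997 -0.081  0.002]
 [-0.081  0.997  0.002]
 [-0.002  0.002 -1.   ]]
```

>>> servo_tool --series '[[[0.02,-0.1,0.05,0,0,0,0],[0.04,-0.22,0.12,0,0,0,0],[0.06,-0.33,0.2,0,0,0,0],[0.07,-0.377,0.3,0,0,0,0],[0.07,-0.377,0.42,0,0,0,0],[0.07,-0.377,0.54,0,0,0,0],[0.07,-0.377,0.66,0,0,0,0],[0.07,-0.377,0.77,0,0,0,0],[0.07,-0.377,0.84,0,0,0,0],[0.07,-0.377,0.88,0,0,0,0],[0.07,-0.377,0.9,0,0,0,0],[0.07,-0.377,0.91,0,0,0,0]]]'

```text
time_s: 25.17
tool_pos: [0.5868, -0.3048, 0.0206]
tool_rot: [180.0, 0.1, -175.0]
force: [-0.4, 0.4, -1.2]
grip_width: 0.0516
grasp_force: 45.0
```

>>> servo_tool --series '[[[0,0,0.005,0,0,0,0],[0,0,0.01,0,0,0,0],[0,0,0.01,0,0,0,0]]]'

```text
time_s: 25.42
tool_pos: [0.5865, -0.3066, 0.0184]
tool_rot: [-180.0, 0.1, -175.1]
force: [-0.5, 0.1, -2.3]
grip_width: 0.0516
grasp_force: 45.0
```

>>> servo_tool --series '[[[0,0,0.005,0,0,0,0],[0,0,0.01,0,0,0,0],[0,0,0.01,0,0,0,0]]]'

```text
time_s: 25.67
tool_pos: [0.5856, -0.3062, 0.0142]
tool_rot: [180.0, 0.0, -175.1]
force: [-0.2, -1.1, -2.0]
grip_width: 0.0518
grasp_force: 45.0
```

>>> servo_tool --series '[[[0,0,0.004,0,0,0,0],[0,0,0.008,0,0,0,0],[0,0,0.008,0,0,0,0]]]'

```text
time_s: 25.92
tool_pos: [0.586, -0.3062, 0.0135]
tool_rot: [180.0, 0.0, -175.1]
force: [-2.3, 3.7, 7.4]
grip_width: 0.0515
grasp_force: 45.0
```

It's resting on the mat. Releasing and lifting clear.

>>> servo_tool --series '[[[0,0,-0.003,0,0,0,0.75],[0,0,-0.003,0,0,0,0.8],[0,0,-0.003,0,0,0,0.9],[0,0,-0.003,0,0,0,1],[0,0,-0.003,0,0,0,1],[0,0,-0.003,0,0,0,1],[0,0,-0.003,0,0,0,1],[0,0,-0.003,0,0,0,1]]]'

```text
time_s: 26.58
tool_pos: [0.5856, -0.3062, 0.0126]
tool_rot: [180.0, 0.0, -175.1]
force: [0.7, -0.1, 1.2]
grip_width: 0.0863
grasp_force: 0.0
```

>>> servo_tool --series '[[[0,0,-0.05,0,0,0,1],[0,0,-0.15,0,0,0,1],[0,0,-0.28,0,0,0,1],[0,0,-0.4,0,0,0,1],[0,0,-0.53,0,0,0,1],[0,0,-0.66,0,0,0,1],[0,0,-0.8,0,0,0,1],[0.1,0,-0.93,0,0,0,1],[0.2,0,-0.93,0,0,0,1],[0.2,0,-0.93,0,0,0,1]]]'

```text
time_s: 27.42
tool_pos: [0.5199, -0.3168, 0.2971]
tool_rot: [-179.9, 0.2, -175.6]
force: [0.3, -2.3, -0.0]
grip_width: 0.0872
grasp_force: 0.0
```

Run:
```python
from h import *
o,c,T=wrist();print(o['time_s'],o['tool_pos'])
P=pts(c,T);x,y,z=P[...,0],P[...,1],P[...,2]
m=(z>.05)&(z<.075)&(x>.44)&(x<.72)&(y<-.22)&(y>-.42);p=P[m];print(m.sum(),np.percentile(z[m],[2,50,98]),cv2.minAreaRect(p[:,:2].astype(np.float32)))
k=(c['frame'].max(2)<70)&(abs(z)<.02)&(x>.4)&(x<.76)&(y<-.15)&(y>-.42);print('mat',k.sum(),np.percentile(P[k],[1,50,99],axis=0).round(3).tolist())
h=cv2.cvtColor(c['frame'],cv2.COLOR_RGB2HSV).astype(int);t=m;print('sat in tube',np.percentile(h[...,1][t],[50,90,99]))
stones()
t=eyes.read_camera('top');b=np.load('top0.npz')['frame'].astype(int)
d=(np.abs(t['frame']-b).sum(2)>90).astype(np.uint8);d[330:]=0
n,L,s,_=cv2.connectedComponentsWithStats(d)
for i in range(1,n):
    if s[i,4]>12: print(s[i])
```

```text
27.4167 [ 0.519863   -0.3168095   0.29705659]
6125 [0.06077324 0.06253241 0.06415307] ((0.5934372544288635, -0.3048456609249115), (0.1903410255908966, 0.05210094526410103), 5.126962184906006)
mat 7031 [[0.471, -0.405, 0.001], [0.574, -0.264, 0.003], [0.695, -0.154, 0.011]]
sat in tube [19. 23. 28.]
top red 74 [0.521 0.004 0.028]
top green 99 [0.492 0.075 0.029]
top inblue 192 [0.507 0.014 0.028]
scene red 6 [0.576 0.117 0.052]
scene green 0 
scene inblue 29 [0.536 0.011 0.03 ]
[ 355  205  130  125 6021]
[ 248  235   36   49 1081]
[ 271  244   77   86 2071]
[307 258   9  19 107]
[289 263   7  20 104]
[ 91 306  16  24 232]
[130 314  16  11  77]
```

The tube lies flat and empty on the mat, both stones are in the blue tray, and the arm is clear. Handing in.

```bash
python3 -c "
from h import *
print(env.sign_off())"
```

```text
the job is handed in; nothing more can be done
None
```

Job handed in at about 28 s: the diverter is over, feeding the blue tray; both stones are in that tray; and the empty tube lies flat on the mat, released. The diverter's lean measured 0.88–0.90 rad against the 0.9 stop when I set it, and I did not measure it again after the taps.

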